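# Find the loose bolt on the lamp unit and hold its cover open

### The arm

A 6-joint arm with a two-finger parallel gripper is mounted at the origin on the work surface. World frame = base frame: x ahead of the robot, y to its left, z up, the work surface at z = 0. Lengths are in m, angles in degrees, forces in N, time in s.
With the tool pointing down it reaches from about 0.35 to 0.875 m from the base axis. Payload 4.2 kg.
Tool frame: the origin (TCP) lies midway between the tips of the shut fingers; the grasp point (between the pads) lies 19 mm behind it; z points along the fingers, y is the line along which they close (so a half turn about z gives the same grasp; the last joint's range is limited). The gripper opens to 87 mm and grips with 3 to 60 N. Pads are 19 mm wide; open, the fingers measure 117 mm over their backs; the gripper's body (75 mm by 190 mm) begins 51 mm behind the grasp point.
Start: joints at [-56.975, 22.042, 0.453, 0, -68.411, -14.817], TCP at [0.195, -0.594, 0.223] pointing down, gripper open.
Joint ranges: [-179.83, 179.83], [-69.29, 118.12], [-61.27, 80.66], [-181.25, 117.63], [-171.15, -9.14], [-177.46, 177.46]. Speed limits (degrees/s): [159.86, 159.86, 180, 180, 180, 180].

### API

Orientations are given as [roll, pitch, yaw] about the fixed x, y, z axes, in that order (R = Rz(yaw) Ry(pitch) Rx(roll)).
In Python, from workcell import observe, camera, job gives the robot as it stands.
- The arm moves only by the shell command python3 -m pendant 'ROWS' [FORCE]. ROWS is JSON, a list of rows, each a list of 7 numbers: the shift along the tool's x, y, z in cm, then the turn, a rotation vector about the tool's x, y, z in degrees, then the closure, from -1 (fully open) to 1 (shut). In form: [[x, y, z, rx, ry, rz, claw], ...]. A call has exactly 10 rows; each row is the pose to reach, as a shift and turn from the pose commanded when the call began, along the tool's axes at that moment; what a row does not reach only later rows make up. A row lasts 1/10 s, in which the tool goes at most 50 mm and 8.59 degrees, less where a joint would pass 70% of its speed; a pose out of reach is approached as far as the arm can. A call with a gripper value outside its range is refused whole. The fingers move at their own pace and stop on an object; FORCE is the grip in N (left out, the last holds). Time passes only in rows, so rows that repeat a pose let the fingers close, or fill a call up. It gives the time, the measured TCP pose, the force, the opening and the grip force at its end, in the units of the state.
- observe(): the state, without advancing time (a new reading comes with each control period).
- camera(name): name is "scene" or "top" or "wrist"; returns a dict with "img" (480x640x3 uint8, red, green, blue), "z_map" (480x640 float32, m along the optical axis (not along the pixel's ray), 0 where there is no reading), "K" (3x3 intrinsics, pixels), "cam_to_world" (4x4, takes a point from camera to world coordinates). Camera axes: x right, y down, z forward; pixel columns grow to the right and rows downward; lengths in m; the calibration is good to about 2 mm. A picture is of the moment at which its call begins.
- job.hand_in(): hands the job in; it is judged then, once.
The state is a dict: "t": time; "joint_positions": joint angles; "joint_vel": joint speeds; "joint_efforts": joint torques, N m; "tcp_pos": TCP position; "tool_rot": TCP orientation; "force": force on the tool from outside, world axes, zero at the start; "moment": the same for the moment, N m; "grip_width": finger opening in m; "grip_force": force on a finger pad.
Only numpy, scipy, OpenCV 4.12 (cv2) and the standard library are available. Lean on these libraries where they do the work, as an engineer would, in place of code of your own. Each camera call takes 0.05 s, during which the arm holds its last target. There are 200 camera calls.

### The job

One of the three hex bolts on the microscope lamp unit is loose: tap the bolts from above to find the one that sinks, pushing it all the way down. Then lift the hinged cover right behind that bolt by its handle to about 45 degrees or more and finish while still holding it open in the gripper: do not let go. Never open the cover of a tight bolt, nor any cover before its bolt has been found loose, and leave everything else on the bench where it stands.

Things in the scene. Friction and masses are not known exactly. Their poses are not given: they have to be found in the camera images.
- lamp_unit: fixed light-grey lamp unit: a housing 170 deep (its x) x 345 wide (its y) x 55 mm high; origin at the centre of its underside on the table, +x points away from the robot (roughly world +x), z up. Its flat top deck is 55 mm above the table. It has three bays side by side, at its y = +105 (no. 1), 0 (no. 2) and -105 mm (no. 3). Each bay has one hinged cover and, in front of the cover on the robot's side, one bolt at x = -62 mm
- bolt_1_top (a point): centre of the top face of the steel hex bolt of bay 1; head 18 mm across flats, 10 mm tall, its top 16 mm above the deck at the start. It moves with the bolt. One of the three bolts, not known which, is loose; all look alike
- bolt_1 (a joint): how far bolt 1 has sunk, m: 0 at the start. A tight bolt does not give (under 1.5 mm even at 25 N). The loose bolt sinks straight down under about 2.5 N, to a stop at 0.005, and stays down
- cover_1 (a joint): opening angle of the cover of bay 1, rad: 0 shut (flat on the deck), grows as its robot-side edge is lifted, stop at 1.25. The cover is an aluminium plate 107 x 88 x 6 mm, about 0.15 kg, hinged along its far edge (axis along the unit's y); weight and a weak spring make it fall shut from any angle when let go (2 to 3 N at the handle lifts it)
- handle_1 (a point): middle of the handle of cover 1: a black round crossbar, 12 mm diameter, 30 mm long along the unit's y, its axis 26 mm above the cover's top face on a 9 mm square stem in the middle; 90 mm from the hinge towards the robot, 17 mm behind the cover's front edge. It can be pinched by its two flat ends (30 mm apart) from above, and then turns freely enough between the fingers. Moves with the cover
- hinge_1 (a point): middle of the hinge axis of cover 1, at deck height (55 mm above the table); axis along the unit's y. The handle's axis lies 90 mm from it towards the robot and 32 mm above it when shut
- bolt_2_top (a point): centre of the top face of the steel hex bolt of bay 2; head 18 mm across flats, 10 mm tall, its top 16 mm above the deck at the start. It moves with the bolt. One of the three bolts, not known which, is loose; all look alike
- bolt_2 (a joint): how far bolt 2 has sunk, m: 0 at the start. A tight bolt does not give (under 1.5 mm even at 25 N). The loose bolt sinks straight down under about 2.5 N, to a stop at 0.005, and stays down
- cover_2 (a joint): opening angle of the cover of bay 2, rad: 0 shut (flat on the deck), grows as its robot-side edge is lifted, stop at 1.25. The cover is an aluminium plate 107 x 88 x 6 mm, about 0.15 kg, hinged along its far edge (axis along the unit's y); weight and a weak spring make it fall shut from any angle when let go (2 to 3 N at the handle lifts it)
- handle_2 (a point): middle of the handle of cover 2: a black round crossbar, 12 mm diameter, 30 mm long along the unit's y, its axis 26 mm above the cover's top face on a 9 mm square stem in the middle; 90 mm from the hinge towards the robot, 17 mm behind the cover's front edge. It can be pinched by its two flat ends (30 mm apart) from above, and then turns freely enough between the fingers. Moves with the cover
- hinge_2 (a point): middle of the hinge axis of cover 2, at deck height (55 mm above the table); axis along the unit's y. The handle's axis lies 90 mm from it towards the robot and 32 mm above it when shut
- bolt_3_top (a point): centre of the top face of the steel hex bolt of bay 3; head 18 mm across flats, 10 mm tall, its top 16 mm above the deck at the start. It moves with the bolt. One of the three bolts, not known which, is loose; all look alike
- bolt_3 (a joint): how far bolt 3 has sunk, m: 0 at the start. A tight bolt does not give (under 1.5 mm even at 25 N). The loose bolt sinks straight down under about 2.5 N, to a stop at 0.005, and stays down
- cover_3 (a joint): opening angle of the cover of bay 3, rad: 0 shut (flat on the deck), grows as its robot-side edge is lifted, stop at 1.25. The cover is an aluminium plate 107 x 88 x 6 mm, about 0.15 kg, hinged along its far edge (axis along the unit's y); weight and a weak spring make it fall shut from any angle when let go (2 to 3 N at the handle lifts it)
- handle_3 (a point): middle of the handle of cover 3: a black round crossbar, 12 mm diameter, 30 mm long along the unit's y, its axis 26 mm above the cover's top face on a 9 mm square stem in the middle; 90 mm from the hinge towards the robot, 17 mm behind the cover's front edge. It can be pinched by its two flat ends (30 mm apart) from above, and then turns freely enough between the fingers. Moves with the cover
- hinge_3 (a point): middle of the hinge axis of cover 3, at deck height (55 mm above the table); axis along the unit's y. The handle's axis lies 90 mm from it towards the robot and 32 mm above it when shut
- eyepiece_1: steel and black microscope eyepiece standing on the table before the unit, 29 mm diameter, 48 mm tall; bystander, to be left alone; origin at the centre of its underside
- eyepiece_2: second eyepiece, same; bystander, to be left alone; origin at the centre of its underside
- amber_bottle: amber glass bottle with black cap, 68 mm diameter, 120 mm tall; bystander, to be left alone; origin at the centre of its underside
- sample_jar: clear jar with blue lid, 52 mm diameter, 60 mm tall; bystander, to be left alone; origin at the centre of its underside
- beaker: glass beaker, 72 mm diameter, 85 mm tall; bystander, to be left alone; origin at the centre of its underside
- petri_dish: clear petri dish, 88 mm diameter, 15 mm tall; bystander, to be left alone; origin at the centre of its underside
- slide_box: blue box of slides, 90 x 160 x 32 mm; bystander, to be left alone; origin at the centre of its underside

How it is judged (in metres and radians):
On the way, in this order (a step that is already met when the one before it is completed fails the run):
1. the loose bolt has been tapped down (value of joint any of bolt_1, bolt_2, bolt_3 above 0.003 m), for 0.2 s.
2. the cover behind the loose bolt is lifted (((value of joint bolt_1 above 0.003 m and value of joint cover_1 above 0.6 rad) or (value of joint bolt_2 above 0.003 m and value of joint cover_2 above 0.6 rad) or (value of joint bolt_3 above 0.003 m and value of joint cover_3 above 0.6 rad))), for 0.2 s.
At the end, for the whole second after the job is handed in: the loose bolt is down by more than 3 mm of its 5; the cover behind it is more than 0.6 rad (34 degrees) open, still (under 0.1 rad/s), and carried by the gripper's fingers (contact over 0.5 N; let go, it falls shut); the other two covers are shut (under 0.1 rad) (((value of joint bolt_1 above 0.003 m and value of joint cover_1 above 0.6 rad and contact force between the fingers and cover_1 above 0.5 N and value of joint each of cover_2, cover_3 below 0.1 rad and velocity of joint cover_1 between -0.1 and 0.1 rad/s) or (value of joint bolt_2 above 0.003 m and value of joint cover_2 above 0.6 rad and contact force between the fingers and cover_2 above 0.5 N and value of joint each of cover_1, cover_3 below 0.1 rad and velocity of joint cover_2 between -0.1 and 0.1 rad/s) or (value of joint bolt_3 above 0.003 m and value of joint cover_3 above 0.6 rad and contact force between the fingers and cover_3 above 0.5 N and value of joint each of cover_1, cover_2 below 0.1 rad and velocity of joint cover_3 between -0.1 and 0.1 rad/s))); the arm keeps its last pose, push and grip.
It fails at once if a cover is opened by more than 0.15 rad whose bolt has not been found loose (sunk over 3 mm) ((value of joint cover_1 above 0.15 rad and value of joint bolt_1 below 0.003 m) or (value of joint cover_2 above 0.15 rad and value of joint bolt_2 below 0.003 m) or (value of joint cover_3 above 0.15 rad and value of joint bolt_3 below 0.003 m)).
It fails at once if a bystander is moved by more than 30 mm (distance of any of eyepiece_1, eyepiece_2, amber_bottle, sample_jar, beaker, petri_dish, slide_box from where it was at the start of the episode above 0.03 m).
It also fails if it takes over 51 s, if anything falls off the work surface, if the arm or the gripper's body presses on something with over 40 N, if the wrist force passes 120 N, or if a joint passes its speed limit or range.

## Working session

There is one attempt and no reset: what is moved stays moved. The work goes in short steps, Python scripts to look and compute and a shell command to move; the robot and the scene stay as the last step left them, time stands still between calls to the robot, and variables do not carry over. Pictures are saved under pics/ and viewed, at most 10 in all, crops included, and the job is handed in when it is done.

```bash
mkdir -p pics; python3 - <<'E'
from workcell import observe, camera
import cv2,numpy as np
s=observe();print({k:np.round(v,3).tolist() for k,v in s.items()})
for n in("top","scene"):
    c=camera(n);cv2.imwrite(f"pics/{n}0.png",c["img"][:,:,::-1]);np.savez(f"/tmp/{n}.npz",**c)
    print(n,c["K"].tolist(),np.round(c["cam_to_world"],3).tolist())
E
```

```text
{'t': 0.0, 'joint_positions': [-56.974, 22.09, 0.381, -0.029, -68.413, -14.816], 'joint_vel': [0.047, 0.044, 0.065, -0.019, -0.007, -0.058], 'joint_efforts': [0.0, -39.066, 18.741, 4.22, 0.011, -0.0], 'tcp_pos': [0.195, -0.593, 0.221], 'tool_rot': [179.875, -0.005, -161.801], 'force': [0.127, -0.108, 0.484], 'moment': [-0.0, 0.029, -0.043], 'grip_force': 0.0, 'grip_width': 0.087}
top [[476.08523309040567, 0.0, 313.58072584042975], [0.0, 476.08523309040567, 234.44134939139357], [0.0, 0.0, 1.0]] [[0.014, -0.993, 0.118, 0.433], [-1.0, -0.015, -0.009, 0.003], [0.011, -0.118, -0.993, 1.151], [0.0, 0.0, 0.0, 1.0]]
scene [[529.3633045340373, 0.0, 321.3515140552967], [0.0, 529.3633045340373, 234.7866728827311], [0.0, 0.0, 1.0]] [[0.803, 0.398, -0.444, 1.141], [0.596, -0.531, 0.602, -0.811], [0.004, -0.748, -0.664, 0.956], [0.0, 0.0, 0.0, 1.0]]
```

View pics/top0.png

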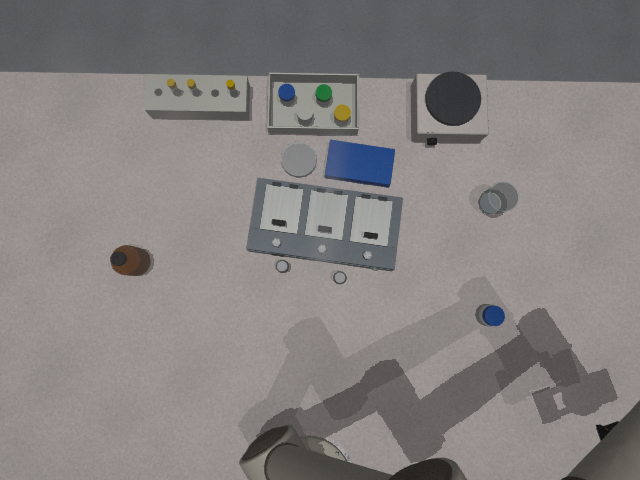

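View pics/scene0.png

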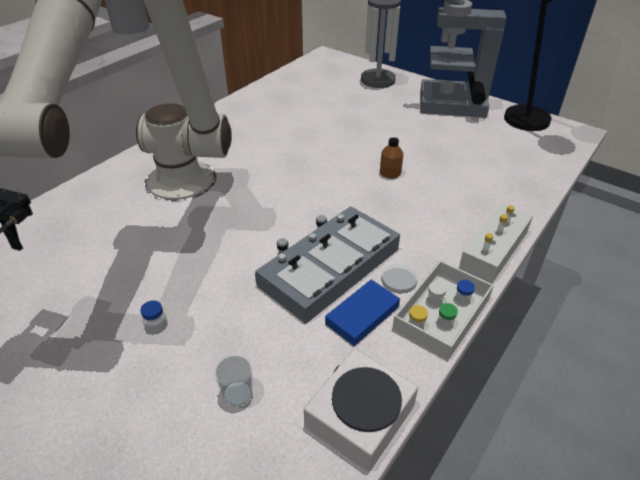

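The top view shows the unit with bolts near (277,243), (322,249) and (367,255), handles near (279,222), (325,229) and (371,236), and eyepieces near (282,266) and (340,278). The scene view agrees. Next I'll refine these and cast rays.

```bash
cat > h.py <<'E'
import numpy as np,cv2
def cast(c,uv,z):
    d=c["cam_to_world"][:3,:3]@np.linalg.inv(c["K"])@np.array([uv[0],uv[1],1.]);o=c["cam_to_world"][:3,3]
    return o+d*(z-o[2])/d[2]
def blob(img,uv,r,bright):
    u,v=map(int,uv);g=cv2.cvtColor(img,cv2.COLOR_RGB2GRAY)[v-r:v+r+1,u-r:u+r+1].astype(float)
    t=(g.min()+g.max())/2
    m=((g>t) if bright else (g<t)).astype(np.uint8)
    n,l,s,ce=cv2.connectedComponentsWithStats(m)
    i=1+np.argmax(s[1:,4]);return ce[i]+[u-r,v-r],s[i,4],(s[i,2],s[i,3])
E
python3 - <<'E'
from h import *
c=np.load("/tmp/top.npz");im=c["img"]
B=[];H=[]
for p in[(277,243),(322,249),(367,255)]:
    q,a,w=blob(im,p,6,True);P=cast(c,q,.071);B.append(P);print("b",q.round(1),a,w,P.round(4),"zdepth")
for p in[(279,222),(325,229),(371,236)]:
    q,a,w=blob(im,p,9,False);P=cast(c,q,.087);H.append(P);print("h",q.round(1),a,w,P.round(4))
B=np.array(B);H=np.array(H)
# rigid fit
L=np.array([[-.062,y] for y in(.105,0,-.105)])
M,_=cv2.estimateAffinePartial2D(L,B[:,:2]);print(M)
print("spacing",np.linalg.norm(B[0]-B[1]),np.linalg.norm(B[2]-B[1]),"bh",np.linalg.norm((H-B)[:,:2],axis=1),"yaw",np.degrees(np.arctan2(*(B[2]-B[0])[[1,0]]))+90, "yawbh",np.degrees(np.arctan2((H-B)[:,1],(H-B)[:,0])))
for p in[(282,266),(340,278)]:print("eye",cast(c,p,.048).round(3))
cv2.imwrite("pics/crop.png",cv2.resize(im[170:290,235:415,::-1],None,fx=4,fy=4,interpolation=cv2.INTER_CUBIC))
E
```

```text
b [275.9 241.8] 51 (np.int32(8), np.int32(9)) [0.543  0.0792 0.071 ] zdepth
b [321.5 248.2] 47 (np.int32(8), np.int32(8)) [ 0.53   -0.0247  0.071 ] zdepth
b [367.4 254.6] 54 (np.int32(9), np.int32(8)) [ 0.517  -0.1293  0.071 ] zdepth
h [278.8 222.4] 86 (np.int32(15), np.int32(8)) [0.5856 0.0725 0.087 ]
h [324.5 229. ] 91 (np.int32(14), np.int32(9)) [ 0.572  -0.0307  0.087 ]
h [370.2 235.1] 85 (np.int32(15), np.int32(7)) [ 0.5597 -0.1338  0.087 ]Traceback (most recent call last):
  File "<stdin>", line 11, in <module>
cv2.error: OpenCV(4.12.0) /io/opencv/modules/calib3d/src/ptsetreg.cpp:1108: error: (-215:Assertion failed) count >= 0 && to.checkVector(2) == count in function 'estimateAffinePartial2D'
```

```bash
cat >> h.py <<'E'
from scipy.spatial.transform import Rotation as Ro
def rel(p0,rpy0,p1,yaw1):
    R0=Ro.from_euler("xyz",rpy0,degrees=True);R1=Ro.from_euler("xyz",[180,0,yaw1],degrees=True)
    return (R0.inv().apply(np.subtract(p1,p0))*100).round(2),(R0.inv()*R1).as_rotvec(degrees=True).round(2)
E
python3 - <<'E'
from h import *
print(rel([.195,-.594,.223],[180,0,-161.8],[.515,-.129,.11],172.9))
E
```

```text
(array([-44.92,  34.18,  11.3 ]), array([ 0. , -0. , 25.3]))
```

```bash
python3 -m pendant '[[-2,1.5,0.4,0,0,2.5,1],[-4.5,3.4,1,0,0,5,1],[-7,5.3,1.6,0,0,7.5,1],[-9.5,7.2,2.2,0,0,10,1],[-12,9.1,2.8,0,0,12.5,1],[-14.5,11,3.4,0,0,15,1],[-17,12.9,4,0,0,17.5,1],[-19.5,14.8,4.6,0,0,20,1],[-22,16.7,5.2,0,0,22.5,1],[-24,18.2,5.6,0,0,25.3,1]]' 20
python3 - <<'E'
from h import *
from workcell import observe
s=observe();print(rel([.195-0,-.594,.223],[180,0,-161.8],[0,0,0],0)[0]*0, rel(s["tcp_pos"],s["tool_rot"],[.515,-.129,.11],172.9), s["tcp_pos"],s["tool_rot"])
R=Ro.from_euler("xyz",[180,0,-161.8],degrees=True);p=np.array([.195,-.594,.223])+R.apply([-.24,.182,.056]);print("cmd",p,rel(p,[180,0,172.9],[.515,-.129,.11],172.9))
E
```

```text
t: 1.1
tcp_pos: [0.3667, -0.3442, 0.1658]
tool_rot: [180.0, -0.1, 172.8]
force: [-0.4, 1.0, -0.4]
grip_width: 0.0151
grip_force: 0.0
[-0.  0.  0.] (array([-12.03,  23.19,   5.59]), array([ 0.04, -0.06, -0.07])) [ 0.36671841 -0.34415388  0.16582707] [ 1.79958175e+02 -6.06220998e-02  1.72830169e+02]
cmd [ 0.36614834 -0.34614471  0.167     ] (array([-12.09,  23.39,   5.7 ]), array([0., 0., 0.]))
```

```bash
python3 -m pendant '[[-1.7,3.3,0.8,0,0,0,1],[-3.4,6.6,1.6,0,0,0,1],[-5.1,9.9,2.4,0,0,0,1],[-6.8,13.2,3.2,0,0,0,1],[-8.5,16.5,4,0,0,0,1],[-10.2,19.8,4.8,0,0,0,1],[-12.1,23.4,5.7,0,0,0,1],[-12.1,23.4,5.7,0,0,0,1],[-12.1,23.4,5.7,0,0,0,1],[-12.1,23.4,5.7,0,0,0,1]]'
python3 - <<'E'
from h import *
from workcell import observe,camera
s=observe();print(s["tcp_pos"],s["tool_rot"],s["force"])
c=camera("wrist");cv2.imwrite("pics/w1.png",c["img"][:,:,::-1])
for n,P in [("b3",[.517,-.1293,.071]),("b2",[.53,-.0247,.071]),("tcp",s["tcp_pos"])]:
    T=np.linalg.inv(c["cam_to_world"]);q=c["K"]@(T[:3,:3]@P+T[:3,3]);print(n,q[:2]/q[2])
E
```

```text
t: 2.1
tcp_pos: [0.5148, -0.1289, 0.1094]
tool_rot: [-180.0, -0.0, 172.9]
force: [0.1, -0.7, -0.1]
grip_width: 0.0003
grip_force: 0.0
[ 0.5147773  -0.12888813  0.10939406] [-1.79996274e+02 -4.72609934e-02  1.72880249e+02] [ 0.06759027 -0.71986116 -0.05052155]
b3 [319.36481549 268.24853475]
b2 [498.21412626 268.01024747]
tcp [319.61206876 290.45678877]
```

View pics/w1.png

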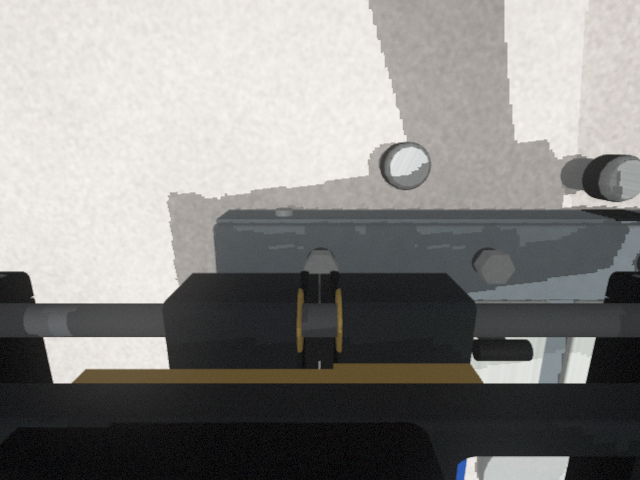

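The wrist view shows bolt 3 under the fingertips at about (320,262) and bolt 2 at (493,265), with the unit square to the tool. Time to tap bolt 3.

```bash
python3 -m pendant '[[0,0,1.5,0,0,0,1],[0,0,3,0,0,0,1],[0,0,3.5,0,0,0,1],[0,0,3.7,0,0,0,1],[0,0,3.8,0,0,0,1],[0,0,3.9,0,0,0,1],[0,0,4,0,0,0,1],[0,0,4.1,0,0,0,1],[0,0,4.2,0,0,0,1],[0,0,4.2,0,0,0,1]]'
```

```text
t: 3.15
tcp_pos: [0.5158, -0.1285, 0.0677]
tool_rot: [180.0, 0.1, 172.9]
force: [1.1, -0.4, 1.1]
grip_width: 0.0006
grip_force: 0.7
```

```bash
python3 -m pendant '[[0,0,0.1,0,0,0,1],[0,0,0.2,0,0,0,1],[0,0,0.2,0,0,0,1],[0,0,0.2,0,0,0,1],[0,0,0.2,0,0,0,1],[0,0,0.2,0,0,0,1],[0,0,0.2,0,0,0,1],[0,0,0.2,0,0,0,1],[0,0,0.2,0,0,0,1],[0,0,0.2,0,0,0,1]]'
```

```text
t: 4.15
tcp_pos: [0.5158, -0.1285, 0.0664]
tool_rot: [-180.0, 0.1, 172.9]
force: [-1.7, 0.3, 6.2]
grip_width: 0.0004
grip_force: 3.1
```

```bash
python3 -m pendant '[[0,0,0.1,0,0,0,1],[0,0,0.15,0,0,0,1],[0,0,0.15,0,0,0,1],[0,0,0.15,0,0,0,1],[0,0,0.15,0,0,0,1],[0,0,0.15,0,0,0,1],[0,0,0.15,0,0,0,1],[0,0,0.15,0,0,0,1],[0,0,0.15,0,0,0,1],[0,0,0.15,0,0,0,1]]'
```

```text
t: 5.15
tcp_pos: [0.5159, -0.1286, 0.0663]
tool_rot: [-180.0, 0.1, 173.0]
force: [-3.5, 1.7, 15.1]
grip_width: 0.0005
grip_force: 7.3
```

```bash
python3 -m pendant '[[0,0,-3,0,0,0,1],[0,3,-3.5,0,0,0,1],[0,6.5,-3.5,0,0,0,1],[0,10.4,-3,0,0,0,1],[0,10.4,-1.5,0,0,0,1],[0,10.4,-0.9,0,0,0,1],[0,10.4,-0.7,0,0,0,1],[0,10.4,-0.5,0,0,0,1],[0,10.4,-0.4,0,0,0,1],[0,10.4,-0.4,0,0,0,1]]'
```

```text
t: 6.15
tcp_pos: [0.5276, -0.0249, 0.0708]
tool_rot: [180.0, -0.0, 172.9]
force: [-8.4, 7.5, 19.3]
grip_width: 0.0002
grip_force: 9.7
```

Bolt 2 holds at z = 70.8 mm under 19 N. Bolt 3 went to 66.3 mm, so bolt 3 is the loose one. I'll move above handle 3 with the gripper open.

```bash
python3 -m pendant '[[0,0,-2.5,0,0,0,1],[0,-0.5,-5.5,0,0,0,0.5],[-0.5,-3,-7.2,0,0,0,0],[-2,-6,-7.2,0,0,0,-0.5],[-3.5,-9,-7.2,0,0,0,-1],[-4.5,-10.3,-7.2,0,0,0,-1],[-4.5,-10.3,-7.2,0,0,0,-1],[-4.5,-10.3,-7.2,0,0,0,-1],[-4.5,-10.3,-7.2,0,0,0,-1],[-4.5,-10.3,-7.2,0,0,0,-1]]'
python3 - <<'E'
from h import *
from workcell import observe,camera
s=observe();print(s["tcp_pos"],s["tool_rot"],s["force"])
c=camera("wrist");cv2.imwrite("pics/w2.png",c["img"][:,:,::-1]);np.savez("/tmp/w2.npz",**c)
for n,P in [("h3",[.5597,-.1338,.087]),("b3",[.517,-.1293,.066]),("tcp",s["tcp_pos"])]:
    T=np.linalg.inv(c["cam_to_world"]);q=c["K"]@(T[:3,:3]@P+T[:3,3]);print(n,q[:2]/q[2])
E
```

```text
t: 7.15
tcp_pos: [0.5598, -0.1322, 0.14]
tool_rot: [180.0, -0.0, 173.0]
force: [-0.1, -0.3, -0.3]
grip_width: 0.0648
grip_force: 0.0
[ 0.55983283 -0.13224002  0.14003689] [ 1.79994793e+02 -2.19973213e-02  1.72976697e+02] [-0.09648571 -0.2956622  -0.28220957]
h3 [317.05622423 257.04970013]
b3 [315.93272857 184.59737913]
tcp [319.5888454  290.43039164]
```

View pics/w2.png

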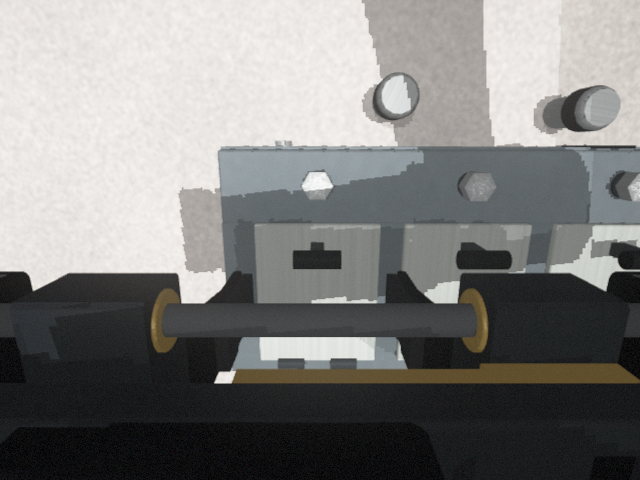

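Handle 3 shows at (317,259) against a predicted (317,257), and it is centred between the fingers. I'll descend and pinch.

```bash
python3 -m pendant '[[0,0,2,0,0,0,-1],[0,0,4,0,0,0,-1],[0,0,6,0,0,0,-1],[0,0,7,0,0,0,-1],[0,0,7.2,0,0,0,-1],[0,0,7.2,0,0,0,1],[0,0,7.2,0,0,0,1],[0,0,7.2,0,0,0,1],[0,0,7.2,0,0,0,1],[0,0,7.2,0,0,0,1]]' 20
python3 -m pendant '[[0,0,0,0,0,0,1],[0,0,0,0,0,0,1],[0,0,0,0,0,0,1],[0,0,0,0,0,0,1],[0,0,0,0,0,0,1],[0,0,0,0,0,0,1],[0,0,0,0,0,0,1],[0,0,0,0,0,0,1],[0,0,0,0,0,0,1],[0,0,0,0,0,0,1]]'
```

```text
t: 8.2
tcp_pos: [0.5604, -0.1331, 0.0685]
tool_rot: [180.0, 0.0, 172.9]
force: [0.3, -0.2, -0.3]
grip_width: 0.055
grip_force: 0.0
t: 9.2
tcp_pos: [0.5601, -0.1337, 0.0681]
tool_rot: [-180.0, -0.0, 172.9]
force: [-0.2, -4.7, 0.0]
grip_width: 0.0296
grip_force: 20.0
```

```bash
python3 -m pendant '[[-0.15,0,-0.4,0,0,0,1],[-0.31,0,-0.77,0,0,0,1],[-0.5,0,-1.14,0,0,0,1],[-0.69,0,-1.51,0,0,0,1],[-0.91,0,-1.87,0,0,0,1],[-1.14,0,-2.22,0,0,0,1],[-1.39,0,-2.55,0,0,0,1],[-1.64,0,-2.88,0,0,0,1],[-1.92,0,-3.19,0,0,0,1],[-2.2,0,-3.5,0,0,0,1]]' 20
```

```text
t: 10.2
tcp_pos: [0.5803, -0.1362, 0.1021]
tool_rot: [-180.0, -0.3, 172.9]
force: [-1.8, -5.4, -3.5]
grip_width: 0.0298
grip_force: 20.0
```

```bash
python3 -m pendant '[[-0.3,0,-0.29,0,0,0,1],[-0.61,0,-0.57,0,0,0,1],[-0.93,0,-0.83,0,0,0,1],[-1.26,0,-1.08,0,0,0,1],[-1.6,0,-1.31,0,0,0,1],[-1.96,0,-1.53,0,0,0,1],[-2.33,0,-1.73,0,0,0,1],[-2.7,0,-1.92,0,0,0,1],[-3.1,0,-2.1,0,0,0,1],[-3.47,0,-2.25,0,0,0,1]]'
python3 -m pendant '[[-0.1,0,-0.04,0,0,0,1],[-0.2,0,-0.08,0,0,0,1],[-0.3,0,-0.11,0,0,0,1],[-0.3,0,-0.11,0,0,0,1],[-0.3,0,-0.11,0,0,0,1],[-0.3,0,-0.11,0,0,0,1],[-0.3,0,-0.11,0,0,0,1],[-0.3,0,-0.11,0,0,0,1],[-0.3,0,-0.11,0,0,0,1],[-0.3,0,-0.11,0,0,0,1]]'
python3 - <<'E'
from h import *
from workcell import camera
c=camera("scene");cv2.imwrite("pics/s2.png",cv2.resize(c["img"][170:340,220:440,::-1],None,fx=3,fy=3))
E
```

```text
t: 11.2
tcp_pos: [0.6144, -0.1405, 0.1252]
tool_rot: [-180.0, -0.3, 172.9]
force: [-3.8, -3.4, 1.7]
grip_width: 0.0297
grip_force: 20.0
t: 12.2
tcp_pos: [0.6178, -0.1409, 0.1265]
tool_rot: [-180.0, -0.2, 172.9]
force: [-3.6, -4.2, 1.2]
grip_width: 0.0296
grip_force: 20.0
```

View pics/s2.png

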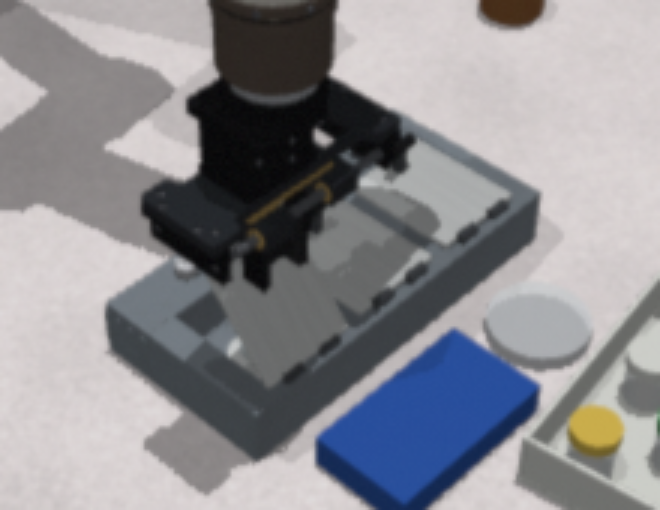

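The crop shows cover 3 standing open in the gripper, with its front edge near (235,290) lifted. The other two covers are shut and the bystanders have not moved. The grip is steady at 29.6 mm and 20 N.

```bash
python3 -c "
from workcell import job;print(job.hand_in())"
```

```text
the job is handed in; nothing more can be done
None
```

Bolt 3 is the loose one and is pushed down about 5 mm; cover 3 is held open at about 52° in the gripper, and the job was handed in at about 12 s (no verdict was returned).

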